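Back the foil pleater off one notch

TASK

The foil pleater has been wound one notch too far. With a fingertip, push back the upright finger lever of its ratchet pawl, so that the pawl lifts off the toothed wheel and tips right back onto its stop; push the top spoke of the hand wheel away from you to turn the wheel back one notch and no more; then tip the pawl forward again so that it drops fully into that next notch. Use light fingertip pushes only: grip nothing, and leave everything else on the table where it is.

Things in the scene. Friction and masses are not known exactly. Their poses are not given: they have to be found in the camera images.
- pleater: foil pleater, a green cast frame 240 x 200 (all mm) bolted to the table: two uprights carry a fluted steel roller under a black rubber one, with a thumb screw on each (221 high, the frame's top). Origin: on the table under the middle of the roller shaft. x points from the worker's delivery chute to the far feed table, y along the shaft to the hand wheel (left), z up.
- feed_wheel: the turning part: fluted roller, toothed ratchet wheel at the right end and hand wheel with four spokes at the left end, all on one shaft. Origin on the shaft axis, at the middle, 125 above the table. Free of the pawl it turns with a friction of 0.2 N m (some 2.5 N at a spoke's end), has no spring and stays where it is left.
- wheel_turn (a joint): turn of that part (rad); one notch = 0.524 (30 degrees). It shrinks as the wheel turns back (its top going to +x, away from the worker). At 0 a tooth bears on the engaged pawl; it starts 0.04 to 0.14, so one notch back reads -0.48 to -0.38. The next tooth bears on the lowered pawl at -0.524; backed beyond that, the pawl cannot drop into that notch.
- ratchet_middle (a point): centre of the ratchet wheel, on the shaft axis: x = 0, y = -125, z = 125 of the pleater. Steel, 100 diameter, 12 wide, 12 saw teeth 10 deep.
- shaft_left (a point): centre of the hand wheel, on the shaft axis: x = 0, y = 140, z = 125 of the pleater.
- spoke_knob (a point): centre of the black ball, 22 diameter, on the end of the top spoke, 88 from the shaft axis; the spoke is a round bar of 11. It stands at 105 degrees plus the wheel's turn, measured in the wheel's plane from the pleater's +x axis up to z (at 0: 15 degrees past upright, leaning to the worker). The other three spokes follow every 90 degrees.
- pawl: the ratchet pawl: a one-piece dark steel bell crank, 10 thick, 0.13 to 0.2 kg, with a nose arm and, at right angles to it, a finger lever. Origin on its pivot. Only its weight moves it: from a swing below about 0.7 it falls to the wheel, from above about 0.7 it falls back on its stop peg and rests there.
- pawl_swing (a joint): swing of the pawl (rad), growing as the finger lever is pushed to +x of the pleater. -0.01 to 0.03 = nose fully down in a notch, 0.17 = nose on a tooth's crest, above 0.2 = clear of the teeth, 1.5 = tipped back on its stop.
- pawl_pivot (a point): the pawl's pivot, fixed on the pleater at x = 52, y = -125 (middle of the pawl's thickness), z = 181; its axis is parallel to the shaft. The green bracket beside it, from y = -99 inwards, is 193 high.
- pawl_knob (a point): centre of the ball, 18 diameter, that ends the finger lever, 48 from the pivot. Engaged: the lever (9 to 14 wide) stands upright over the pivot, ball top 57 above it. Tipped back: it lies level on the +x side, ball top about 17 above the pivot.
- pawl_nose (a point): tip of the pawl's nose, 58 from the pivot. Engaged: the nose arm lies level on the -x side, its top 5 to 9 above the pivot. Tipped back: the arm stands upright over the pivot, its end 52 above it, its +x face 5 to 9 beyond the pivot; pushed to -x it brings the pawl down again.
- glue_tub: bystander: squarish white glue tub with lid and yellow label, 88 x 69 x 81 tall mm; origin at the middle of its underside
- foil_stood: bystander: roll of gold foil on a cardboard core standing on end, 48 diameter, 92 tall mm; origin at the middle of its underside
- spool: bystander: wooden spool, 42 diameter, 54 tall mm; origin at the middle of its underside
- gem_dish: bystander: round steel dish, 90 diameter, 32 tall mm; origin at the middle of its underside
- foil_lying: bystander: roll of gold foil lying on its side along its y axis, 40 diameter, 115 long mm; origin at the middle of its underside
- scissors: bystander: scissors lying flat along their x axis, red plastic finger loops, steel blades, 200 long, 12 tall mm; origin at the middle of its underside
- brush: bystander: glue brush lying flat along its x axis, 170 long, 20 tall mm; origin at the middle of its underside

How it is judged:
On the way, in this order (a step that is already met when the one before it is completed fails the run):
1. the pawl is lifted off the wheel and tipped back on its stop, the wheel not yet backed (value of joint pawl_swing above 1.3 rad and value of joint wheel_turn above -0.15 rad), for 0.2 s.
2. the wheel is pushed backward while the pawl is off (value of joint pawl_swing above 1 rad and value of joint wheel_turn below -0.2 rad), for 0.1 s.
At the end, for the whole second after the job is handed in: The wheel stands one notch back (joint wheel_turn between -0.555 and -0.32 rad, at rest) and the pawl is down in that notch (joint pawl_swing below 0.06 rad) (value of joint wheel_turn between -0.555 and -0.32 rad and value of joint pawl_swing below 0.06 rad and velocity of joint wheel_turn between -0.05 and 0.05 rad/s); the robot touches nothing.
It fails at once if the wheel is run back by nearly two notches (value of joint wheel_turn below -0.95 rad).
It fails at once if the wheel is wound on forward by a notch (value of joint wheel_turn above 0.5 rad).
It fails at once if the pawl is gripped or forced (over 30 N) (contact force between the fingers and pawl above 30 N).
It fails at once if the wheel is gripped or forced (over 35 N) (contact force between the fingers and feed_wheel above 35 N).
It fails at once if a bystander is lifted, carried or pushed away by more than 25 mm (distance of any of glue_tub, foil_stood, spool, gem_dish, foil_lying, scissors, brush from where it was at the start of the episode above 0.025 m).
It also fails if it takes over 51 s, if anything falls off the work surface, if the arm or the gripper's body presses on something with over 40 N, if the wrist force passes 120 N, or if a joint passes its speed limit or range.

ROBOT

A 6-joint arm with a two-finger parallel gripper is mounted at the origin on the work surface. World frame = base frame: x ahead of the robot, y to its left, z up, the work surface at z = 0. Lengths are in m, angles in rad, forces in N, time in s.
With the tool pointing down it reaches from about 0.3 to 0.75 m from the base axis. Payload 8.5 kg.
Tool frame: the origin (TCP) lies at the very end of the fingers, on their centre line; the grasp point (between the pads) lies robot.grasp_offset behind it (robot.grasp_offset is the distance from the TCP to the grasp point, in m); z points along the fingers, y is the direction in which the jaws open and shut (so a half turn about z gives the same grasp; the last joint's range is limited). The gripper opens to 85 mm and grips with 20 to 120 N. Pads are 22 mm wide; open, the fingers measure 114 mm over their backs; the gripper's body (76 mm by 85 mm) begins 54 mm behind the grasp point. The pads swing forward as they close: fully open they stand 13 mm farther back than shut.
Start: joints at [-1.522, 0.381, 1.297, -0, 1.464, -0.215], TCP at [0.143, -0.531, 0.231] pointing down, gripper open.
Joint ranges: [-3.11, 3.11], [-0.89, 2.33], [0.22, 2.48], [-1.42, 4.56], [0.17, 2.85], [-2.88, 2.88]. Speed limits (rad/s): [2.39, 2.39, 3.14, 3.14, 3.14, 3.14].

INTERFACE

Orientations are given as a 3x3 rotation matrix whose columns are the frame's x, y, z axes.
In Python, from plant import robot, optics, job gives the robot as it stands.
- The arm moves only by the tool step_arm, never from a script. Its arguments are lists of equal length, an entry for each row: "travel": the shift along the tool's x, y, z in cm, a list of three; "angular": the turn, a rotation vector about the tool's x, y, z in rad, a list of three. A call has 1 to 8 rows; each row is the pose to reach, as a shift and turn from the pose measured when the call began, along the tool's axes at that moment; what a row does not reach only later rows make up. A row lasts 1/8 s, in which the tool goes at most 62.5 mm and 10.7 degrees, less where a joint would pass 70% of its speed; a pose out of reach is approached as far as the arm can. A call with a gripper value outside its range is refused whole. "jaw" is the finger opening in cm, from 0 to 8.54, set as the call begins (left out, the last holds). The fingers move at their own pace and stop on an object; the grip force is fixed at half the most. Time passes only in rows, so rows that repeat a pose let the fingers close. It gives the time, the measured TCP pose, the force and the opening at its end, in the units of the state.
- robot.get_state(): the state, without advancing time (a new reading comes with each control period).
- optics.grab_frame(name): name is "side" or "top"; returns a dict with "color" (420x560x3 uint8, blue, green, red), "mtx" (3x3 intrinsics, pixels), "R" (3x3) and "t" (3): a world point X has camera coordinates R X + t. Camera axes: x right, y down, z forward; pixel columns grow to the right and rows downward; lengths in m; the calibration is good to about 2 mm. A picture is of the moment at which its call begins. There is no depth.
- job.close_job(): hands the job in, once; it reports no verdict.
The state is a dict: "t": time; "q": joint angles; "qd": joint speeds; "joint_efforts": joint torques, N m; "tcp_pos": TCP position; "orientation": TCP orientation; "force": force on the tool from outside, world axes, zero at the start; "wrist_torque": the same for the moment, N m; "grip_width": finger opening in m.
Only numpy, scipy, OpenCV 4.12 (cv2) and the standard library are available. Lean on these libraries where they do the work, as an engineer would, in place of code of your own. Each camera call takes 0.05 s, during which the arm holds its last target. There are 200 camera calls.

## Working session

There is one attempt and no reset: what is moved stays moved. The work goes in short steps, Python scripts to look and compute and a tool call to move; the robot and the scene stay as the last step left them, time stands still between calls to the robot, and variables do not carry over. Pictures are saved under pics/ and viewed, about 8 in all and at most 12, crops included, and the job is handed in when it is done.

Besides the shell and the picture viewer there is one more tool, called after ">>>" as name(argument=value, ...), one argument or row to a line, values as JSON. step_arm: Moves the arm, as the interface text tells. Its arguments: {"type":"object","properties":{"travel":{"type":"array"},"angular":{"type":"array"},"jaw":{"type":"number"}},"required":["travel","angular"]}

```bash
mkdir -p pics; python3 - <<'E'
from plant import robot, optics, job
import cv2, numpy as np
s=robot.get_state(); print(s['t'],s['tcp_pos'],s['orientation'],s['grip_width'],robot.grasp_offset)
for n in('side','top'):
    f=optics.grab_frame(n); cv2.imwrite(f'pics/{n}0.png',f['color']); np.savez(f'{n}.npz',**f)
    print(n,f['mtx'],f['R'],f['t'],-f['R'].T@f['t'])
E
```

```text
0.0 [ 0.14340636 -0.5306606   0.23070563] [[ 9.65408046e-01  2.60743743e-01 -7.69894368e-05]
 [ 2.60743563e-01 -9.65406940e-01  1.49495552e-03]
 [ 3.15474162e-04 -1.46331659e-03 -9.99998880e-01]] 0.08534810327416785 0.0187
side [[510.30646054   0.         285.43908598]
 [  0.         510.30646054 216.94469694]
 [  0.           0.           1.        ]] [[-0.79316686 -0.60874637 -0.01772552]
 [-0.30284477  0.41950957 -0.8557434 ]
 [ 0.52836671 -0.67337922 -0.51709674]] [0.4397247  0.29327231 0.93247362] [-0.05509698  0.77255864  0.74093926]
top [[441.77974192   0.         268.50167171]
 [  0.         441.77974192 214.4071227 ]
 [  0.           0.           1.        ]] [[-0.00235425 -0.99982056 -0.01879633]
 [-0.98760696  0.00527439 -0.15685874]
 [ 0.15692973  0.01819411 -0.98744217]] [0.01677583 0.54085093 1.187923  ] [ 0.34776721 -0.00769303  1.25815778]
```

View pics/side0.png

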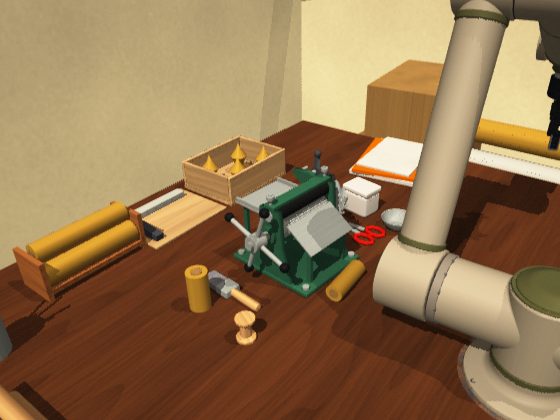

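View pics/top0.png

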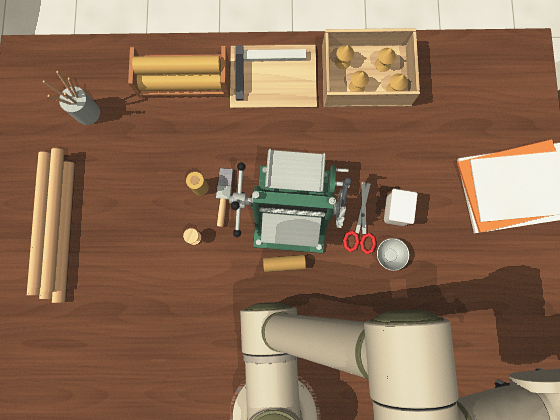

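The side view shows the pleater around (300,230), with the hand wheel at (258,240) and the pawl lever at (318,160). In the top view it is at (290,205): hand wheel at (240,200), ratchet and pawl at (342,195). I'll enlarge both.

```bash
python3 - <<'E'
import cv2, numpy as np
a=np.load('side.npz')['color'][135:305,205:375]; b=np.load('top.npz')['color'][135:275,205:375]
a=cv2.resize(a,None,fx=4.4,fy=3.5,interpolation=cv2.INTER_CUBIC)
a=cv2.resize(np.load('side.npz')['color'][140:300,220:370],None,fx=3.75,fy=3.75,interpolation=cv2.INTER_CUBIC)
b=cv2.resize(np.load('top.npz')['color'][140:260,210:370],None,fx=5,fy=5,interpolation=cv2.INTER_CUBIC)
cv2.imwrite('pics/sc.png',a);cv2.imwrite('pics/tc.png',b)
E
```

```text
(no output)
```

View pics/sc.png

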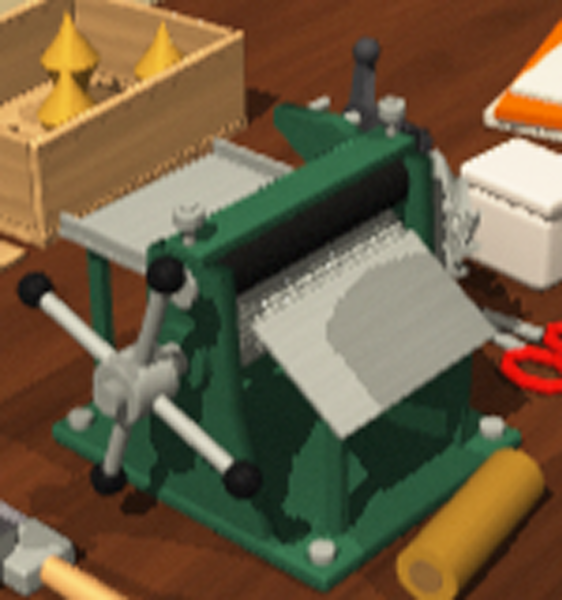

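View pics/tc.png

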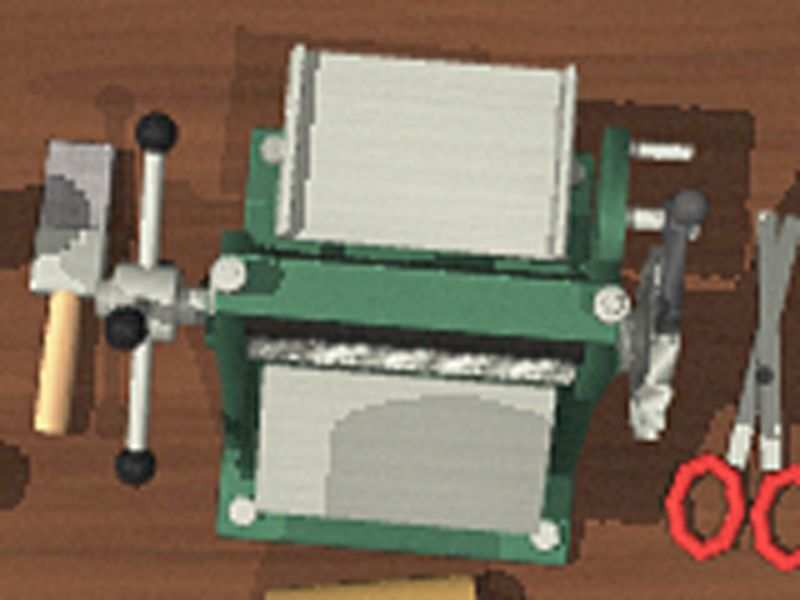

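Side crop: pawl ball at (366,50), top-spoke ball at (167,274), other spoke balls at (36,290) and (243,480), screws at (189,215) and (391,105). Top crop: pawl ball at (688,207), top-spoke ball at (126,327), others at (156,132) and (135,466), screws at (229,270) and (612,302).

```bash
cat > h.py <<'E'
import numpy as np, cv2
C={n:np.load(n+'.npz') for n in('side','top')}
P={n:c['mtx']@np.c_[c['R'],c['t']] for n,c in C.items()}
def tri(s,t):
    X=cv2.triangulatePoints(P['side'],P['top'],np.array(s,float).reshape(2,1),np.array(t,float).reshape(2,1))[:,0]
    return X[:3]/X[3]
def proj(n,X):
    u=P[n]@np.r_[X,1]; return u[:2]/u[2]
E
python3 - <<'E'
from h import *
S=lambda u,v:(220+u/3.75,140+v/3.75); T=lambda u,v:(210+u/5,140+v/5)
pts={'pawlknob':(S(366,50),T(688,207)),'top':(S(167,274),T(126,327)),'far':(S(36,290),T(156,132)),'near':(S(243,480),T(135,466)),
'scrL':(S(189,215),T(229,270)),'scrR':(S(391,105),T(612,302))}
X={}
for k,(s,t) in pts.items():
    x=X[k]=tri(s,t); print(k,x.round(4),'reproj',(proj('side',x)-s).round(1),(proj('top',x)-t).round(1))
c=(X['far']+X['near'])/2; d=X['far']-X['near']; print('centre',c,'len',np.linalg.norm(d))
yaw=np.arctan2(d[1],d[0]); print('yaw wheel',yaw)
e=X['scrL']-X['scrR']; print('yaw scr',np.arctan2(-e[0],e[1]))
# fit pose with lsq: x,y,z?,yaw,turn
from scipy.optimize import least_squares
def model(p):
    x,y,yw,w,s=p; R=np.array([[np.cos(yw),-np.sin(yw),0],[np.sin(yw),np.cos(yw),0],[0,0,1]])
    f=lambda v:R@np.array(v)+[x,y,0]
    a=lambda k:f([.088*np.cos(np.radians(105+k)+w),.14,.125+.088*np.sin(np.radians(105+k)+w)])
    return {'pawlknob':f([.052+.048*np.sin(s),-.125,.181+.048*np.cos(s)]),'top':a(0),'far':a(-90),'near':a(90)}
def res(p):
    m=model(p); return np.concatenate([(m[k]-X[k]) for k in m])
r=least_squares(res,[.45,-.05,0,.09,0]); print(r.x.round(4),(r.fun*1000).round(1).reshape(-1,3))
E
```

```text
pawlknob [ 0.5885 -0.178   0.2288] reproj [-0.5 -0.1] [0.4 0.6]
top [0.5356 0.0911 0.2074] reproj [-0.7 -0.1] [0.4 0.7]
far [0.6475 0.0817 0.153 ] reproj [-0.7 -0.2] [0.5 0.6]
near [0.4813 0.0966 0.0945] reproj [-0.6 -0.1] [0.3 0.5]
scrL [0.5615 0.0406 0.2134] reproj [-0.9 -0.2] [0.6 0.9]
scrR [ 0.5451 -0.1426  0.2152] reproj [-0.6 -0.1] [0.4 0.7]
centre [0.56442011 0.08913064 0.12374204] len 0.17683277842099962
yaw wheel -0.08970475735477194
yaw scr -0.08952806150753939
[ 0.5525 -0.0502 -0.0858  0.0752 -0.1089] [[-0.1 -0.8 -0. ]
 [-0.1  0.6  0.6]
 [-0.3  0.5  1.1]
 [ 0.5 -0.2  1.4]]
```

```bash
cat >> h.py <<'E'
from scipy.spatial.transform import Rotation as Ro
from plant import robot
YW=-0.0875; O=np.array([.5525,-.0502,0]); Rp=Ro.from_rotvec([0,0,YW]).as_matrix()
Rg=Rp@np.diag([1.,-1,-1])
def W(p): return Rp@(np.array(p)/1000)+O       # pleater mm -> world
def go(*pts):  # pleater-frame mm targets -> travel cm, angular
    s=robot.get_state(); R=np.array(s['orientation'])
    print('t',s['t'],'now pleater mm',(Rp.T@(s['tcp_pos']-O)*1000).round(1),'F',np.round(s['force'],1))
    print('ang',Ro.from_matrix(R.T@Rg).as_rotvec().round(3))
    for p in pts: print(p,(R.T@(W(p)-s['tcp_pos'])*100).round(2))
E
python3 -c "
from h import *
go((12,-129,300),(12,-129,240),(12,-129,211))"
```

```text
t 0.1 now pleater mm [-365.6 -514.4  230.8] F [0.2 0.5 0.2]
ang [-0.001 -0.     0.351]
(12, -129, 300) [ 48.71 -23.21  -6.88]
(12, -129, 240) [ 48.71 -23.2   -0.88]
(12, -129, 211) [ 48.71 -23.2    2.02]
```

>>> step_arm(
  travel=[
    [3, -1.5, -5],
    [8, -4, -6.9],
    [13, -6.5, -6.9],
    [18, -9, -6.9],
    [23, -11, -6.9],
    [28, -13.5, -6.9],
    [33, -16, -6.9],
    [38, -18, -6.9],
  ],
  angular=[
    [0, 0, 0.05],
    [0, 0, 0.1],
    [0, 0, 0.15],
    [0, 0, 0.2],
    [0, 0, 0.25],
    [0, 0, 0.3],
    [0, 0, 0.35],
    [0, 0, 0.35],
  ],
  jaw=0,
)

```text
t: 1.1
tcp_pos: [0.4644, -0.2564, 0.3]
orientation: [[0.996, -0.086, -0.0], [-0.086, -0.996, 0.002], [-0.0, -0.001, -1.0]]
force: [-0.0, -1.0, -0.3]
grip_width: -0.0001
```

```bash
python3 -c "
from h import *
go((12,-129,300),(12,-129,240),(12,-129,211))"
```

```text
t 1.1 now pleater mm [ -69.7 -213.1  300. ] F [-0.  -1.  -0.3]
ang [-0.001  0.     0.001]
(12, -129, 300) [ 8.18 -8.4   0.01]
(12, -129, 240) [ 8.18 -8.39  6.01]
(12, -129, 211) [ 8.18 -8.39  8.91]
```

>>> step_arm(
  travel=[
    [3, -3, 0],
    [6, -6, 0],
    [8.2, -8.4, 0],
    [8.2, -8.4, 2],
    [8.2, -8.4, 4.5],
    [8.2, -8.4, 6.9],
    [8.2, -8.4, 8.9],
    [8.2, -8.4, 8.9],
  ],
  angular=[
    [0, 0, 0],
    [0, 0, 0],
    [0, 0, 0],
    [0, 0, 0],
    [0, 0, 0],
    [0, 0, 0],
    [0, 0, 0],
    [0, 0, 0],
  ],
)

```text
t: 2.1
tcp_pos: [0.5527, -0.1793, 0.2096]
orientation: [[0.996, -0.086, -0.004], [-0.086, -0.996, 0.003], [-0.004, -0.003, -1.0]]
force: [-0.8, -0.5, 0.7]
grip_width: -0.0001
```

```bash
cat > look.py <<'E'
import sys
from h import *
from plant import optics
k,n,u,v,w,h=sys.argv[1],sys.argv[2],*map(int,sys.argv[3:7])
f=optics.grab_frame(n)['color']; m=min(800/w,600/h)
cv2.imwrite(f'pics/{k}.png',cv2.resize(f[v:v+h,u:u+w],None,fx=m,fy=m,interpolation=cv2.INTER_CUBIC)); print('scale',m)
cv2.imwrite(f'pics/{k}_full.png',f)
E
python3 look.py p1 side 250 80 160 120; python3 -c "
from h import *
go((12,-129,211))"
```

```text
scale 5.0
t 2.15 now pleater mm [  12.  -128.8  210.9] F [-0.5 -0.7  0.9]
ang [-0.002  0.002  0.001]
(12, -129, 211) [-0.    0.02 -0.01]
```

View pics/p1.png

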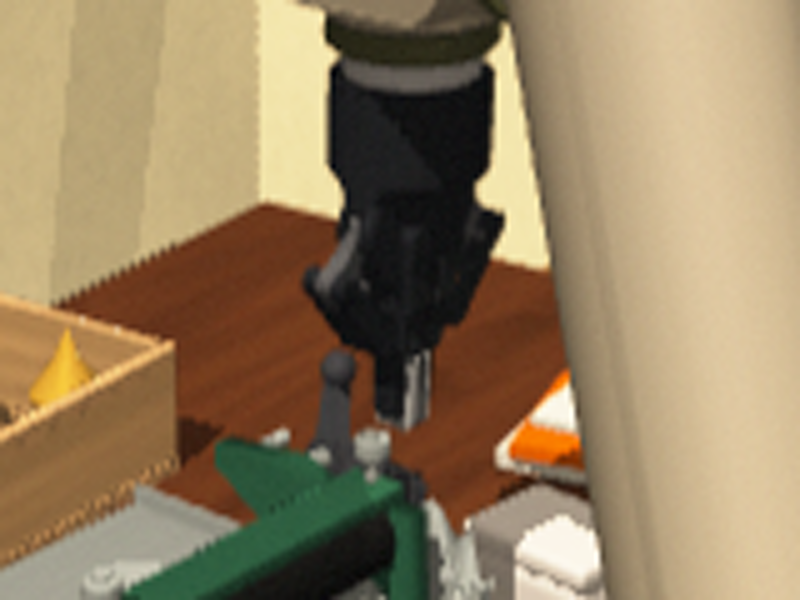

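The finger stands on the worker's side of the lever: tip at (400,425), pawl ball at (338,367). Pushing +x.

>>> step_arm(
  travel=[
    [0.7, 0, 0],
    [1.4, 0, 0],
    [2.1, 0, 0],
    [2.8, 0, 0],
    [3.4, 0, 0],
    [4.0, 0, 0],
    [4.6, 0, 0],
    [5.1, 0, 0],
  ],
  angular=[
    [0, 0, 0],
    [0, 0, 0],
    [0, 0, 0],
    [0, 0, 0],
    [0, 0, 0],
    [0, 0, 0],
    [0, 0, 0],
    [0, 0, 0],
  ],
)

```text
t: 3.15
tcp_pos: [0.6044, -0.184, 0.2108]
orientation: [[0.996, -0.086, -0.001], [-0.086, -0.996, 0.002], [-0.002, -0.002, -1.0]]
force: [0.7, 0.5, 0.1]
grip_width: -0.0001
```

>>> step_arm(
  travel=[
    [0.4, 0, 0],
    [0.8, 0, 0],
    [1.0, 0, 0],
    [1.0, 0, 0],
    [1.0, 0, 0],
  ],
  angular=[
    [0, 0, 0],
    [0, 0, 0],
    [0, 0, 0],
    [0, 0, 0],
    [0, 0, 0],
  ],
)

```text
t: 3.78
tcp_pos: [0.6143, -0.1849, 0.2108]
orientation: [[0.996, -0.086, -0.001], [-0.086, -0.996, 0.002], [-0.002, -0.002, -1.0]]
force: [-0.3, -0.5, -0.3]
grip_width: -0.0003
```

```bash
python3 look.py p2 side 250 100 160 120; python3 -c "
from h import *
go((12,-129,211))"
```

```text
scale 5.0
t 3.825 now pleater mm [  73.4 -128.8  210.9] F [ 0.2 -0.3  0.1]
ang [-0.002  0.002  0.001]
(12, -129, 211) [-6.14  0.02 -0.01]
```

View pics/p2.png

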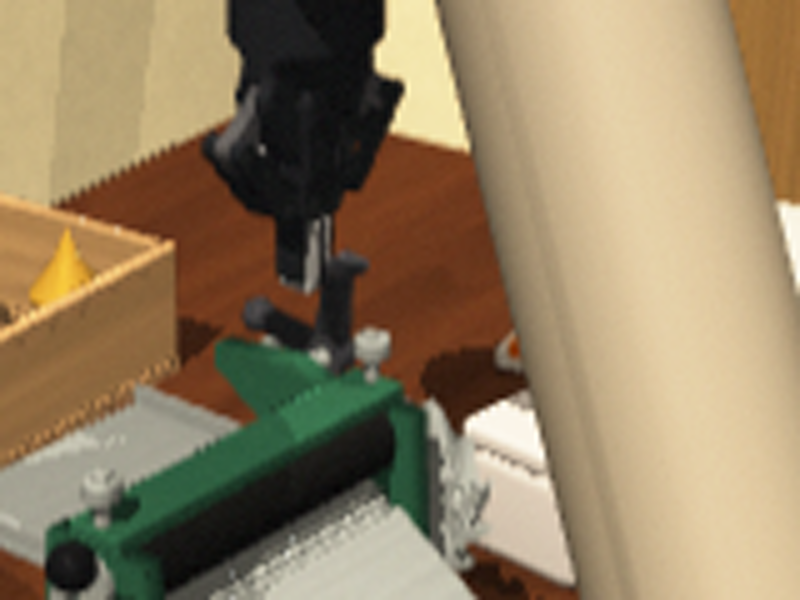

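The pawl is tipped back: the nose arm stands upright (345,265), the lever lies level (260,315), and the finger is between them. Now up and over to the hand wheel.

>>> step_arm(
  travel=[
    [0, 0, -3],
    [0, 0, -7],
    [-2, -5, -8],
    [-5, -10, -8],
    [-8, -15, -8],
    [-11, -20, -8],
    [-13, -25, -8],
    [-14, -26.9, -8],
  ],
  angular=[
    [0, 0, 0],
    [0, 0, 0],
    [0, 0, 0],
    [0, 0, 0],
    [0, 0, 0],
    [0, 0, 0],
    [0, 0, 0],
    [0, 0, 0],
  ],
)

```text
t: 4.82
tcp_pos: [0.497, 0.0974, 0.2921]
orientation: [[0.996, -0.084, -0.001], [-0.084, -0.996, 0.002], [-0.001, -0.002, -1.0]]
force: [-0.6, -0.5, -0.6]
grip_width: 0.0003
```

```bash
python3 look.py p3 side 210 130 160 120; python3 -c "
from h import *
go((-66,141,197))"
```

```text
scale 5.0
t 4.875 now pleater mm [-68.8 143.2 292.2] F [-1.7  1.5  0.2]
ang [-0.003  0.001  0.004]
(-66, 141, 197) [0.29 0.25 9.52]
```

View pics/p3.png

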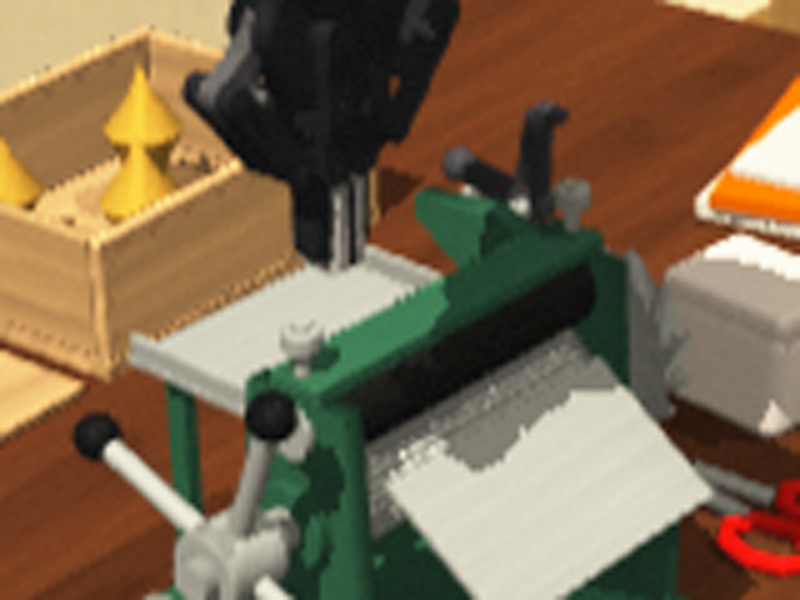

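Pawl rests on its stop and the wheel is unmoved. Descend, then push.

>>> step_arm(
  travel=[
    [0.3, 0.2, 2.5],
    [0.3, 0.2, 5],
    [0.3, 0.2, 7.5],
    [0.3, 0.2, 9.5],
    [0.3, 0.2, 9.5],
    [0.8, 0.2, 9.5],
    [1.3, 0.2, 9.5],
    [1.8, 0.2, 9.5],
  ],
  angular=[
    [0, 0, 0],
    [0, 0, 0],
    [0, 0, 0],
    [0, 0, 0],
    [0, 0, 0],
    [0, 0, 0],
    [0, 0, 0],
    [0, 0, 0],
  ],
)

```text
t: 5.88
tcp_pos: [0.5146, 0.0952, 0.1977]
orientation: [[0.997, -0.083, -0.0], [-0.083, -0.997, 0.003], [-0.0, -0.003, -1.0]]
force: [-3.5, 0.4, 3.0]
grip_width: -0.0
```

```bash
python3 -c "
from h import *
go((-14,141,197),(-7,141,197))"
```

```text
t 5.875 now pleater mm [-50.4 141.5 197.7] F [-3.5  0.4  3. ]
ang [-0.003  0.     0.004]
(-14, 141, 197) [3.64 0.06 0.06]
(-7, 141, 197) [4.34 0.07 0.06]
```

Contact was made just where predicted (-3.5 N at x ≈ -51).

>>> step_arm(
  travel=[
    [0.5, 0, 0],
    [1.0, 0, 0],
    [1.5, 0, 0],
    [2.0, 0, 0],
    [2.5, 0, 0],
    [3.0, 0, 0],
    [3.4, 0, 0],
    [3.6, 0, 0],
  ],
  angular=[
    [0, 0, 0],
    [0, 0, 0],
    [0, 0, 0],
    [0, 0, 0],
    [0, 0, 0],
    [0, 0, 0],
    [0, 0, 0],
    [0, 0, 0],
  ],
)

```text
t: 6.88
tcp_pos: [0.5508, 0.0921, 0.1976]
orientation: [[0.997, -0.083, -0.0], [-0.083, -0.997, 0.003], [-0.0, -0.003, -1.0]]
force: [-3.4, -0.4, 1.8]
grip_width: 0.0002
```

>>> step_arm(
  travel=[
    [0.2, 0, 0],
    [0.4, 0, 0],
    [0.6, 0, 0],
    [0.6, 0, 0],
  ],
  angular=[
    [0, 0, 0],
    [0, 0, 0],
    [0, 0, 0],
    [0, 0, 0],
  ],
)

```text
t: 7.38
tcp_pos: [0.557, 0.0916, 0.1975]
orientation: [[0.997, -0.083, 0.0], [-0.083, -0.997, 0.003], [-0.0, -0.003, -1.0]]
force: [-0.1, 0.3, 0.7]
grip_width: 0.0002
```

```bash
python3 look.py p4 side 210 170 160 120; python3 -c "
from h import *
go((-60,141,197))"
```

```text
scale 5.0
t 7.425 now pleater mm [ -8.  141.6 197.5] F [-0.3 -1.1  0.6]
ang [-0.003  0.     0.004]
(-60, 141, 197) [-5.2   0.04  0.05]
```

View pics/p4.png

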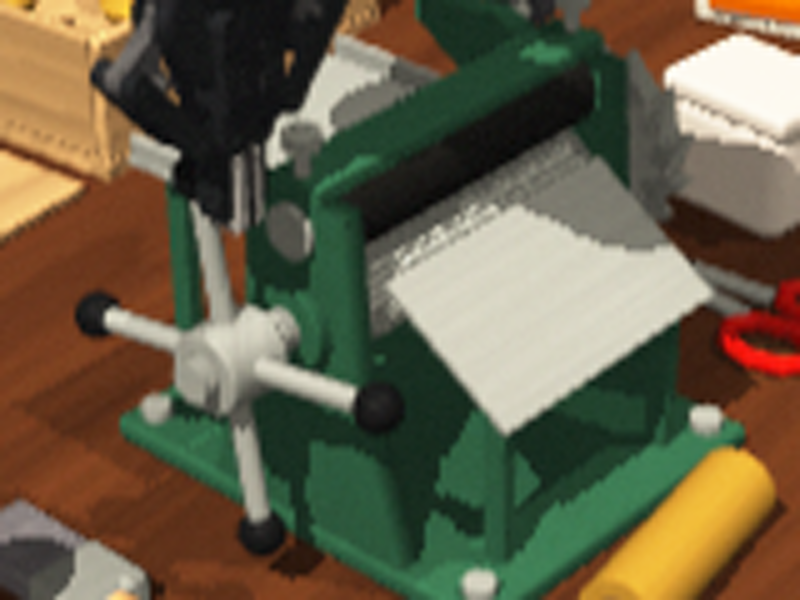

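Wheel balls now: far (97,314), near (379,407), bottom (263,532). I'll work out the turn by casting rays onto the wheel's plane, with the same check on the first picture.

```bash
cat >> h.py <<'E'
def ray(n,uv,yp): # intersect pixel ray with pleater plane y=yp mm -> pleater x,z mm
    c=C[n]; d=c['R'].T@np.linalg.solve(c['mtx'],np.r_[uv,1.]); o=-c['R'].T@c['t']
    o=Rp.T@(o-O)*1000; d=Rp.T@d; p=o+d*(yp-o[1])/d[1]; return p[[0,2]]
E
python3 - <<'E'
from h import *
def rep(B,off):
    q={k:ray('side',b,140) for k,b in B.items()}
    for k,p in q.items(): r=p-[0,125]; print(k,p.round(1),np.hypot(*r).round(1),'turn',np.radians((np.degrees(np.arctan2(r[1],r[0]))-105-off[k]+180)%360-180).round(3))
    d=q['far']-q['near']; print('diam turn',(np.arctan2(d[1],d[0])-np.radians(15)).round(3))
off=dict(top=0,far=-90,near=90,bot=180)
S=lambda u,v:(220+u/3.75,140+v/3.75); T=lambda u,v:(210+u/5,170+v/5)
rep(dict(far=S(36,290),near=S(243,480),bot=S(108,479),top=S(167,274)),off)
rep(dict(far=T(97,314),near=T(379,407),bot=T(263,532)),off)
E
```

```text
far [ 80.5 153.8] 85.4 turn 0.082
near [-85.3  95.1] 90.4 turn 0.076
bot [27.8 40. ] 89.5 turn 0.054
top [-31.8 208.5] 89.3 turn 0.102
diam turn 0.079
far [ 85.9 110.4] 87.2 turn -0.43
near [-89.2 139.3] 90.4 turn -0.421
bot [-16.4  37.7] 88.9 turn -0.448
diam turn -0.426
```

Turn ≈ -0.43, mid-window. Back off, rise, and cross to the far side of the pawl.

>>> step_arm(
  travel=[
    [-1, 0, 0],
    [-1.5, 0, 0],
    [-1.5, 0, -4],
    [-1.5, 0, -9],
    [0.5, 3, -10.5],
    [2.5, 8, -10.5],
    [4.5, 13, -10.5],
    [6.5, 18, -10.5],
  ],
  angular=[
    [0, 0, 0],
    [0, 0, 0],
    [0, 0, 0],
    [0, 0, 0],
    [0, 0, 0],
    [0, 0, 0],
    [0, 0, 0],
    [0, 0, 0],
  ],
)

```text
t: 8.43
tcp_pos: [0.6067, -0.095, 0.3021]
orientation: [[0.997, -0.083, 0.001], [-0.083, -0.997, 0.003], [0.0, -0.003, -1.0]]
force: [0.3, 0.0, 0.8]
grip_width: -0.0001
```

```bash
python3 -c "
from h import *
go((90,-129,300),(90,-129,212))"
```

```text
t 8.425 now pleater mm [ 58.  -39.9 302.1] F [0.3 0.  0.8]
ang [-0.003 -0.     0.004]
(90, -129, 300) [3.17 8.93 0.19]
(90, -129, 212) [3.16 8.95 8.99]
```

>>> step_arm(
  travel=[
    [1.6, 4.5, 0],
    [3.2, 8.9, 0],
    [3.2, 8.9, 0],
    [3.2, 8.9, 3],
    [3.2, 8.9, 6],
    [3.2, 8.9, 8],
    [3.2, 8.9, 9],
    [3.2, 8.9, 9],
  ],
  angular=[
    [0, 0, 0],
    [0, 0, 0],
    [0, 0, 0],
    [0, 0, 0],
    [0, 0, 0],
    [0, 0, 0],
    [0, 0, 0],
    [0, 0, 0],
  ],
)

```text
t: 9.43
tcp_pos: [0.6312, -0.1855, 0.212]
orientation: [[0.997, -0.083, 0.0], [-0.083, -0.997, 0.003], [0.0, -0.003, -1.0]]
force: [0.5, 0.8, 0.5]
grip_width: 0.0001
```

```bash
python3 look.py p5 side 250 100 160 120; python3 -c "
from h import *
go((40,-129,212),(35,-129,212))"
```

```text
scale 5.0
t 9.475 now pleater mm [  90.5 -128.1  212.7] F [-0.1 -0.4  1.1]
ang [-0.003 -0.001  0.005]
(40, -129, 212) [-5.05  0.06  0.06]
(35, -129, 212) [-5.55  0.06  0.06]
```

View pics/p5.png

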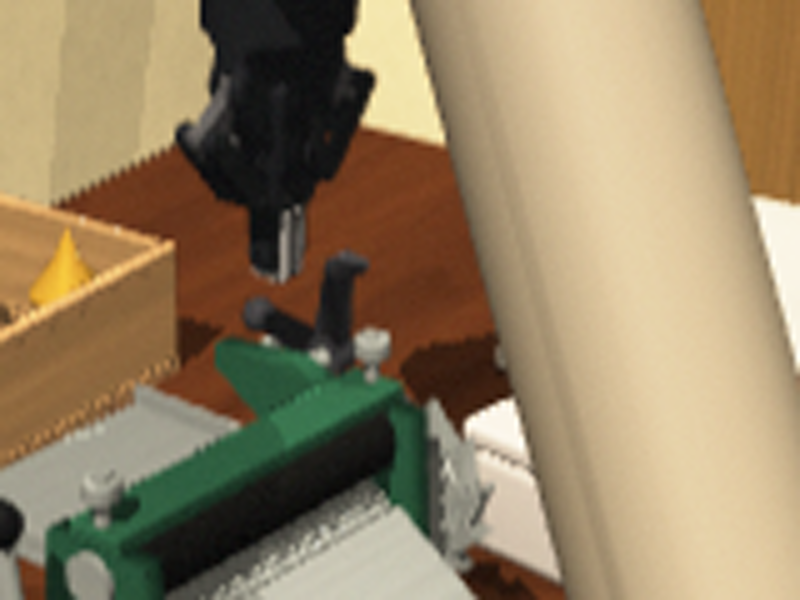

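Pushing the upright nose arm (345,265) toward the worker.

>>> step_arm(
  travel=[
    [-0.9, 0, 0],
    [-1.8, 0, 0],
    [-2.6, 0, 0],
    [-3.4, 0, 0],
    [-4.1, 0, 0],
    [-4.8, 0, 0],
    [-5.4, 0, 0],
    [-6.0, 0, 0],
  ],
  angular=[
    [0, 0, 0],
    [0, 0, 0],
    [0, 0, 0],
    [0, 0, 0],
    [0, 0, 0],
    [0, 0, 0],
    [0, 0, 0],
    [0, 0, 0],
  ],
)

```text
t: 10.48
tcp_pos: [0.5713, -0.1808, 0.2126]
orientation: [[0.997, -0.083, 0.002], [-0.083, -0.997, 0.003], [0.001, -0.003, -1.0]]
force: [-0.8, -0.9, -0.0]
grip_width: -0.0001
```

>>> step_arm(
  travel=[
    [-0.5, 0, 0],
    [-0.7, 0, 0],
    [-0.7, 0, 0],
    [-0.7, 0, 0],
  ],
  angular=[
    [0, 0, 0],
    [0, 0, 0],
    [0, 0, 0],
    [0, 0, 0],
  ],
)

```text
t: 10.98
tcp_pos: [0.5644, -0.1802, 0.2125]
orientation: [[0.997, -0.083, 0.002], [-0.083, -0.997, 0.003], [0.001, -0.003, -1.0]]
force: [0.5, -0.7, -0.1]
grip_width: 0.0002
```

```bash
python3 look.py p6 side 250 100 160 120; python3 -c "
from h import *
go((20,-129,212))"
```

```text
scale 5.0
t 11.025 now pleater mm [  23.2 -128.5  212.5] F [ 0.4  0.1 -0.4]
ang [-0.003 -0.001  0.005]
(20, -129, 212) [-0.32  0.05  0.05]
```

View pics/p6.png

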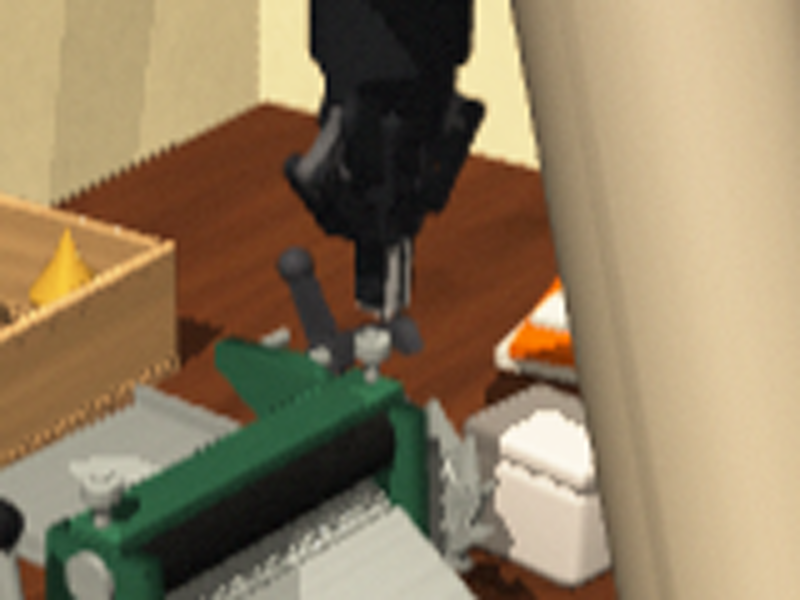

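Lever ball at (297,263) is half upright and the nose is still against the fingertip at (405,335). Continue a little, then rise.

>>> step_arm(
  travel=[
    [-0.5, 0, 0],
    [-1.0, 0, 0],
    [-1.5, 0, 0],
    [-2.0, 0, 0],
    [-2.5, 0, 0],
    [-3.0, 0, 0],
    [-3.0, 0, -2],
    [-3.0, 0, -5],
  ],
  angular=[
    [0, 0, 0],
    [0, 0, 0],
    [0, 0, 0],
    [0, 0, 0],
    [0, 0, 0],
    [0, 0, 0],
    [0, 0, 0],
    [0, 0, 0],
  ],
)

```text
t: 12.02
tcp_pos: [0.5339, -0.1777, 0.2624]
orientation: [[0.997, -0.083, -0.0], [-0.083, -0.997, 0.004], [-0.001, -0.004, -1.0]]
force: [-0.5, -0.9, 0.3]
grip_width: -0.0001
```

>>> step_arm(
  travel=[
    [-1, 0, -4],
    [-4, 0, -6],
    [-9, 3, -6],
    [-13, 6, -6],
    [-16, 9, -6],
    [-16, 9, -6],
  ],
  angular=[
    [0, 0, 0],
    [0, 0, 0],
    [0, 0, 0],
    [0, 0, 0],
    [0, 0, 0],
    [0, 0, 0],
  ],
)

```text
t: 12.78
tcp_pos: [0.3655, -0.2555, 0.3224]
orientation: [[0.996, -0.087, -0.0], [-0.087, -0.996, 0.003], [-0.0, -0.003, -1.0]]
force: [0.9, -0.3, -0.1]
grip_width: -0.0001
```

```bash
python3 look.py p7 side 220 140 150 160; python3 look.py p8 top 210 140 160 120
```

```text
scale 3.75
scale 5.0
```

View pics/p7.png

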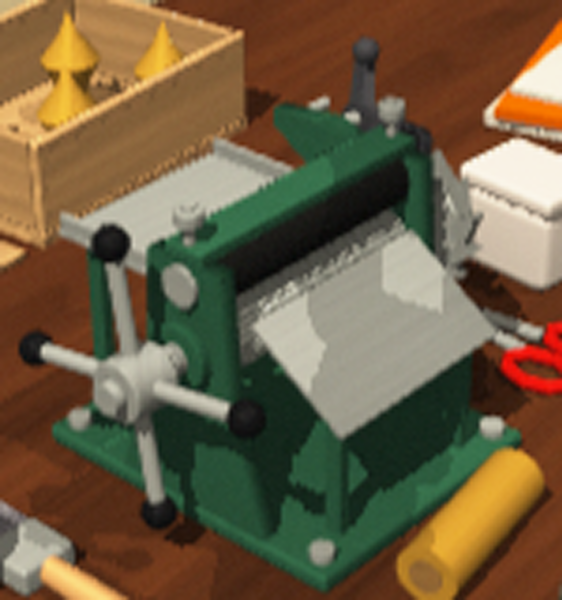

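View pics/p8.png

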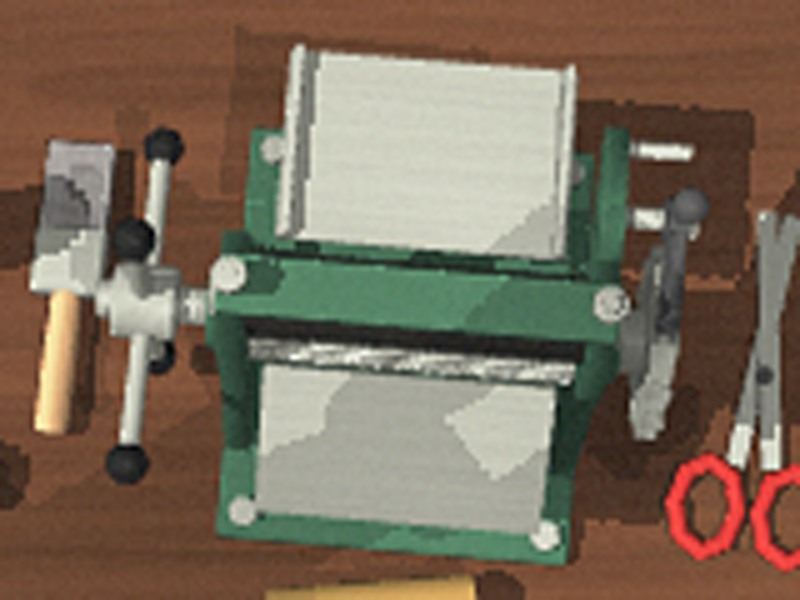

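The pawl ball is at (366,50) side and (688,207) top, the same pixels as at the start, so it is fully down. Now a numerical check, then hand in.

```bash
python3 - <<'E'
from h import *
S=lambda u,v:(220+u/3.75,140+v/3.75)
q={k:ray('side',S(*b),140)-[0,125] for k,b in dict(top=(111,244),far=(36,349),near=(246,419)).items()}
d=q['far']-q['near']; print('turn',np.arctan2(d[1],d[0])-np.radians(15), np.arctan2(q['top'][1],q['top'][0])-np.radians(105))
for n,k,b in(('side','p7',(143,167,308,330)),('top','p8',(174,190,338,356))):
    g=lambda i:cv2.cvtColor(i,cv2.COLOR_BGR2GRAY)[b[0]:b[1],b[2]:b[3]].astype(np.float32)
    print(n,'pawl ball shift px',cv2.phaseCorrelate(g(C[n]['color']),g(cv2.imread(f'pics/{k}_full.png'))))
from plant import job
s=robot.get_state(); print(s['t'],np.round(s['force'],1)); job.close_job()
E
```

```text
turn -0.4230765880726015 -0.39929250171554487
side pawl ball shift px ((0.045849583389388826, -0.04927123495746599), 0.9496509109934171)
top pawl ball shift px ((-0.024670560493651905, -0.18747825706385335), 1.0302798433436289)
12.875 [-0.2  0.3  0.5]
the job is handed in; nothing more can be done
```

The job is done and handed in at 12.9 s. With closed fingertips I tipped the pawl back onto its stop, pushed the top spoke back one notch and tipped the pawl down again. The arm then withdrew clear of everything.

**Wheel:** the turn reads about -0.42 from the opposite spoke balls and -0.40 from the top ball, so it lies between -0.43 and -0.40. Both readings are inside the allowed window. It started near 0.08.

**Pawl:** its ball is back within 0.2 px of its starting place in both views, so the nose is fully down.

**Forces:** I only read the force at the end of each move call. The highest reading was about 4.6 N, at the wheel contact, and it was near zero at hand-in.

**Bystanders:** I did not measure them. In the last two close views, those in frame looked unmoved.

**One disagreement:** the first pose fit put the pawl's swing at -0.11, about 5 mm off for an engaged pawl. I allowed for it in the approach, and it made no difference to the pushes.

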